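Switch on the laser gauge with its key

ROBOT

A 6-joint arm with a two-finger parallel gripper is mounted at the origin on the work surface. World frame = base frame: x ahead of the robot, y to its left, z up, the work surface at z = 0. Lengths are in m, angles in rad, forces in N, time in s.
With the tool pointing down it reaches from about 0.3 to 0.85 m from the base axis. Payload 4.2 kg.
Tool frame: the origin (TCP) lies at the very end of the fingers, on their centre line; the grasp point (between the pads) lies 19 mm behind it (r.grasp_offset is the distance from the TCP to the grasp point, in m); z points along the fingers, y is the line along which they close (so a half turn about z gives the same grasp; the last joint's range is limited). The gripper opens to 91 mm and grips with 3 to 60 N. Pads are 32 mm wide; open, the fingers measure 118 mm over their backs; the gripper's body (76 mm by 178 mm) begins 60 mm behind the grasp point.
Start: joints at [1.112, 0.32, 1.565, -0, 1.257, -0.02], TCP at [0.244, 0.521, 0.214] pointing down, gripper open.
Joint ranges: [-3.11, 3.11], [-0.84, 2.01], [0.21, 2.61], [-1.34, 4.49], [0.05, 2.63], [-2.56, 2.56]. Speed limits (rad/s): [2.57, 2.57, 3.14, 3.14, 3.14, 3.14].

INTERFACE

Orientations are given as a rotation vector (axis times angle).
In Python, from plant import r, read_camera, camera_info, ticket gives the robot as it stands.
- The arm moves only by the shell command python3 -m creep 'ROWS'. ROWS is JSON, a list of rows, each an object of numbers: "tx", "ty", "tz": the shift along the tool's x, y, z in mm; "rx", "ry", "rz": the turn, a rotation vector about the tool's x, y, z in degrees; "gripper": the finger opening in mm, from 0 to 91.2. In form: [{"tx": .., "ty": .., "tz": .., "rx": .., "ry": .., "rz": .., "gripper": ..}, ...]. A call has 1 to 10 rows; each row shifts and turns the commanded pose from where the row before left it, along the tool's axes as they then stand; what a row does not reach is not made up. A row lasts 1/10 s, in which the tool goes at most 50 mm and 8.59 degrees, less where a joint would pass 70% of its speed; a pose out of reach is approached as far as the arm can. A call with a gripper value outside its range is refused whole. The fingers move at their own pace and stop on an object; the grip force is fixed at half the most. Time passes only in rows, so rows that do not move let the fingers close. It gives the time, the measured TCP pose, the force, the opening and the grip force at its end, in the units of the state.
- r.state(): the state, without advancing time (a new reading comes with each control period).
- read_camera(name): name is "scene" or "side" or "wrist"; returns the picture (420x560x3 uint8, red, green, blue); there is no depth.
- camera_info(name): a dict with "camera_matrix" (3x3 intrinsics, pixels), "cam_to_world" (4x4, takes a point from camera to world coordinates). Camera axes: x right, y down, z forward; pixel columns grow to the right and rows downward; lengths in m; the calibration is good to about 2 mm. A picture is of the moment at which its call begins: read the wrist's pose just before it. camera_info takes no time and is no camera call; for the wrist camera it gives the pose at the moment of the call.
- ticket.close_job(): hands the job in; it is judged then, once.
The state is a dict: "time_s": time; "qpos": joint angles; "qd": joint speeds; "tau": joint torques, N m; "tcp_pos": TCP position; "orientation": TCP orientation; "force": force on the tool from outside, world axes, zero at the start; "wrist_torque": the same for the moment, N m; "grip_width": finger opening in m; "finger_force": force on a finger pad.
Only numpy, scipy, OpenCV 4.12 (cv2) and the standard library are available. Lean on these libraries where they do the work, as an engineer would, in place of code of your own. Each camera call takes 0.05 s, during which the arm holds its last target. There are 200 camera calls.

TASK

Switch on the laser gauge: slide the red-tabbed shutter on the white controller fully open, take the yellow key from the rack, push it fully home in the keyway, then turn it clockwise all the way to on (the green mark) and leave it there. Leave the blue key in the rack and the sample parts on the bench where they are.

Things in the scene. Friction and masses are not known exactly. Their poses are not given: they have to be found in the camera images.
- shutter (a joint): Sliding dust shutter, in m: 0 = shut over the keyway, 0.070 = fully open at its stop. It starts shut or up to 0.012 open, still blocking the keyway. It slides level along the controller's own -y (the -y axis of point shutter_grip), about 2 N of friction, and stays where left.
- shutter_grip (a point): Grip point in the shutter's red upright tab: 10 mm thick along the slide (y of this point), 30 mm wide (x), 36 mm tall. The point is on its mid-plane, 11 mm below its top, 25 mm above the grey plate it stands on. Shut, the tab is 25 mm from the keyway axis; open, 95 mm. Axes as the controller's: z up.
- controller: Fixed white box, 140 mm (x) by 220 mm (y) by 60 mm high, z up; yaw varies. Origin on the bench straight below the keyway, which is 70 mm from the +y end and midway across x. On its top the shutter plate (58 mm wide, 4 mm thick, top face 67 mm above the bench) runs between two rails 7 mm high.
- key_switch (a joint): Key switch rotor, in rad: 0 = off (slot points to the red mark), 1.047 (60 degrees) = on, at its stop (slot points to the green mark). Grows clockwise seen from above. Friction 0.06 N m, no spring: it stays where left.
- keyway (a point): Centre of the slot's mouth on the top face of the steel rotor (36 mm across, in a black ring), on the vertical axis about which it turns, 60 mm above the bench. x along the slot's length, z up; turns with the rotor. The slot is 26 mm long, 8.6 mm wide, 30 mm deep, so the blade has about 2 mm of play each way along it and 1.3 mm across.
- laser_key_bow (a point): Centre of the yellow bow (handle) of the loose laser key, 70 g, 86 mm tall, upright in one of the rack's two places, blade down. Bow 40 mm wide (x), 12 mm thick (y), 50 mm tall (z, up). This point is 33 mm above the underside of the collar below the bow. Fully home the collar rests on the rotor, this point 33 mm above point keyway.
- laser_key_tip (a point): End of the laser key's steel blade, 61 mm below point laser_key_bow, same axes. Blade 22 mm wide (x), 6 mm thick (y), 28 mm long, its last 3 mm a wedge that thins to an edge 20 mm wide; above it a round steel collar 28 mm across, 8 mm high. It fits the slot either way round.
- spare_key_bow (a point): The same point of the other key, alike but with a blue bow, in the other place of the rack. A bystander, to stay in the rack.
- key_rack: Fixed black rack block, 60 mm (x) by 160 mm (y) by 30 mm high, origin at the centre of its underside. Two slots at y = -45 and +45 mm, 9 by 25 mm; the keys' collars rest on its top, their blades' width along the rack's y.
- bushing: Bystander: yellow flanged plastic bushing, 60 mm across, 32 mm high, loose, origin at the centre of its underside.
- turned_part: Bystander: dark steel turned part, 52 mm across, 50 mm high, loose, origin at the centre of its underside.
- bracket: Bystander: white plastic bridge-shaped bracket, 18 mm by 70 mm by 28 mm high, loose, origin at the centre of its underside.
Not all that is in view belongs to the job. Leave any pink look-alike of the part that bears laser_key_bow alone.

How it is judged:
On the way, in this order (a step that is already met when the one before it is completed fails the run):
1. the shutter is slid fully open (past 60 mm of its 70 mm) (value of joint shutter above 0.06 m), for 0.2 s.
2. the yellow key is fully home in the keyway while the switch is still off (horizontal distance between laser_key_bow and keyway below 0.006 m and z of laser_key_bow in the frame of keyway between 0.028 and 0.037 m and angle between laser_key_bow's own z axis and vertical below 0.1 rad and value of joint key_switch below 0.3 rad), for 0.2 s.
At the end, for the whole second after the job is handed in: The yellow key stands upright (within 0.1 rad) and fully home in the keyway (within 4 mm of full depth, 6 mm of the axis), released and at rest, the switch turned to on (past 0.92 of 1.047 rad) and the shutter open past 60 mm (horizontal distance between laser_key_bow and keyway below 0.006 m and z of laser_key_bow in the frame of keyway between 0.028 and 0.037 m and angle between laser_key_bow's own z axis and vertical below 0.1 rad and value of joint key_switch above 0.92 rad and value of joint shutter above 0.06 m and velocity of joint key_switch below 0.05 rad/s and linear speed of laser_key below 0.02 m/s); the robot touches nothing.
It fails at once if the blue key is moved more than 15 mm (distance of spare_key_bow from where it was at the start of the episode above 0.015 m).
It fails at once if a sample part is moved more than 20 mm (distance of any of bushing, turned_part, bracket from where it was at the start of the episode above 0.02 m).
It also fails if it takes over 64 s, if anything falls off the work surface, if the arm or the gripper's body presses on something with over 40 N, if the wrist force passes 120 N, or if a joint passes its speed limit or range.

## Working session

There is one attempt and no reset: what is moved stays moved. The work goes in short steps, Python scripts to look and compute and a shell command to move; the robot and the scene stay as the last step left them, time stands still between calls to the robot, and variables do not carry over. Pictures are saved under pics/ and viewed, at most 10 in all, crops included, and the job is handed in when it is done.

```bash
ls; mkdir -p pics; python3 - <<'E'
from plant import r, read_camera, camera_info
import cv2,numpy as np
s=r.state();print({k:np.round(v,3) for k,v in s.items()})
for n in("scene","side","wrist"):
    i=camera_info(n);print(n,np.round(i["camera_matrix"],1).tolist(),np.round(i["cam_to_world"],3).tolist())
    im=read_camera(n);cv2.imwrite(f"pics/{n}0.png",im[:,:,::-1])
E
```

```text
pics
{'time_s': np.float64(0.0), 'qpos': array([ 1.112,  0.32 ,  1.566, -0.   ,  1.257, -0.02 ]), 'qd': array([ 0.   , -0.001,  0.001, -0.   , -0.   ,  0.003]), 'tau': array([ 1.0000e-03, -4.1244e+01, -2.3197e+01,  7.3000e-02,  4.6000e-02,
       -0.0000e+00]), 'tcp_pos': array([0.244, 0.52 , 0.213]), 'orientation': array([-6.840e-01, -3.066e+00,  3.000e-03]), 'force': array([ 0.264,  0.623, -0.345]), 'wrist_torque': array([ 0.017, -0.033,  0.002]), 'finger_force': np.float64(0.0), 'grip_width': np.float64(0.091)}
scene [[400.4, 0.0, 278.3], [0.0, 400.4, 198.7], [0.0, 0.0, 1.0]] [[-0.687, 0.556, -0.467, 0.898], [0.726, 0.52, -0.45, 0.363], [-0.007, -0.648, -0.761, 0.592], [0.0, 0.0, 0.0, 1.0]]
side [[432.4, 0.0, 287.0], [0.0, 432.4, 206.9], [0.0, 0.0, 1.0]] [[-1.0, 0.013, -0.011, 0.564], [0.016, 0.604, -0.797, 0.785], [-0.003, -0.797, -0.604, 0.613], [0.0, 0.0, 0.0, 1.0]]
wrist [[314.6, 0.0, 276.5], [0.0, 314.6, 211.9], [0.0, 0.0, 1.0]] [[0.426, 0.878, 0.219, 0.183], [0.905, -0.413, -0.104, 0.55], [-0.001, 0.242, -0.97, 0.384], [0.0, 0.0, 0.0, 1.0]]
```

View pics/scene0.png

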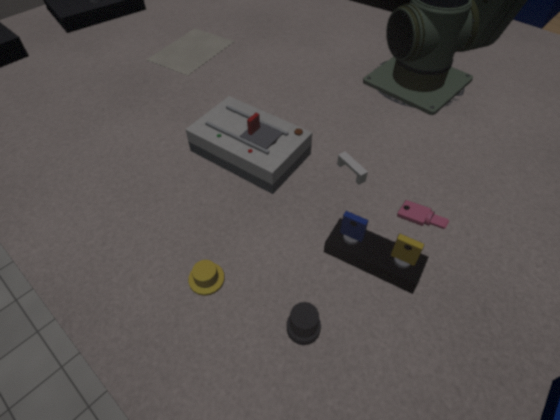

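View pics/side0.png

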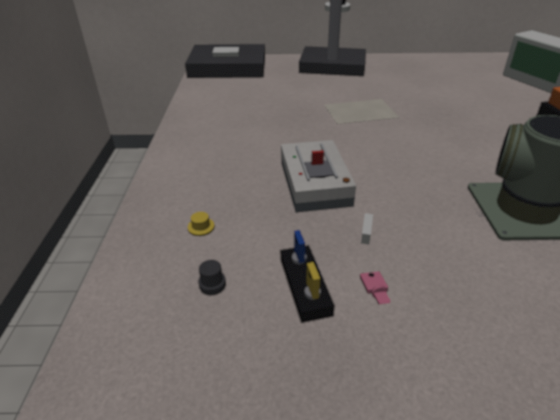

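Scene picture: yellow key bow at (407,249), with its collar at (403,261). The shutter tab is at (253,123), the controller at (250,142). Things that could be mistaken for the key are the bushing (206,275), which is yellow but a round hat, the pink look-alike key (422,214) and the blue key (353,225). Side picture: yellow bow at (314,280), tab at (317,157). I choose the yellow one standing in the rack.

```bash
cat > h.py <<'E'
from plant import r, read_camera, camera_info
import cv2,numpy as np
HS={'yellow':((18,120,60),(35,255,255)),'blue':((108,110,40),(128,255,255)),'red':((0,150,60),(6,255,255)),'green':((40,80,40),(85,255,255))}
def blobs(im,c,amin=8):
    h=cv2.cvtColor(im,cv2.COLOR_RGB2HSV);m=cv2.inRange(h,*map(np.array,HS[c]))
    if c=='red': m|=cv2.inRange(h,np.array((174,150,60)),np.array((180,255,255)))
    n,l,st,ce=cv2.connectedComponentsWithStats(m)
    return sorted([(int(st[i,4]),np.round(ce[i],1).tolist(),st[i,:4].tolist(),np.round(cv2.minAreaRect(np.argwhere(l==i)[:,::-1].astype(np.float32))[0],1).tolist()) for i in range(1,n) if st[i,4]>=amin],reverse=True)
def ray(i,p):
    d=np.linalg.inv(i["camera_matrix"])@[p[0],p[1],1];T=np.array(i["cam_to_world"]);d=T[:3,:3]@d
    return T[:3,3],d/np.linalg.norm(d)
def plane(i,p,z):
    o,d=ray(i,p);return o+d*(z-o[2])/d[2]
def tri(a,p,b,q):
    (o,d),(u,e)=ray(a,p),ray(b,q);t=np.linalg.lstsq(np.c_[d,-e],u-o,rcond=None)[0]
    A,B=o+d*t[0],u+e*t[1];return (A+B)/2,np.linalg.norm(A-B)
def proj(i,X):
    T=np.linalg.inv(np.array(i["cam_to_world"]));p=i["camera_matrix"]@(T[:3,:3]@X+T[:3,3]);return p[:2]/p[2]
E
python3 - <<'E'
from h import *
for n in("scene","side"):
    im=cv2.imread(f"pics/{n}0.png")[:,:,::-1].copy()
    for c in HS: print(n,c,blobs(im,c)[:5])
S=cv2.imread("pics/scene0.png");D=cv2.imread("pics/side0.png")
a=cv2.resize(S[90:190,180:320],None,fx=2.8,fy=2.8,interpolation=3);b=cv2.resize(S[200:300,310:450],None,fx=2.8,fy=2.8,interpolation=3)
c=cv2.resize(D[130:230,250:390],None,fx=2.8,fy=2.8,interpolation=3);d=cv2.resize(D[225:325,250:390],None,fx=2.8,fy=2.8,interpolation=3)
cv2.imwrite("pics/crop1.png",cv2.convertScaleAbs(np.vstack([np.hstack([a,b]),np.hstack([c,d])]),alpha=1.4))
E
```

```text
scene yellow [(852, [205.2, 277.0], [189, 260, 35, 35], [205.8, 277.9]), (184, [409.9, 241.9], [398, 234, 25, 16], [409.8, 242.0])]
scene blue [(191, [355.7, 221.6], [344, 212, 23, 27], [352.4, 225.0]), (85, [557.0, 411.8], [553, 399, 7, 21], [556.0, 409.0])]
scene red [(29, [252.8, 117.3], [249, 114, 9, 8], [252.8, 117.2])]
scene green []
side yellow [(448, [200.1, 223.9], [188, 212, 26, 23], [200.5, 223.0]), (323, [313.2, 278.5], [307, 261, 14, 37], [313.9, 279.0])]
side blue [(221, [299.4, 246.5], [294, 231, 11, 32], [299.0, 246.5])]
side red [(26, [317.0, 152.8], [313, 151, 10, 5], [317.3, 152.5])]
side green [(1077, [536.9, 61.5], [512, 43, 48, 39], [537.1, 61.2])]
```

View pics/crop1.png

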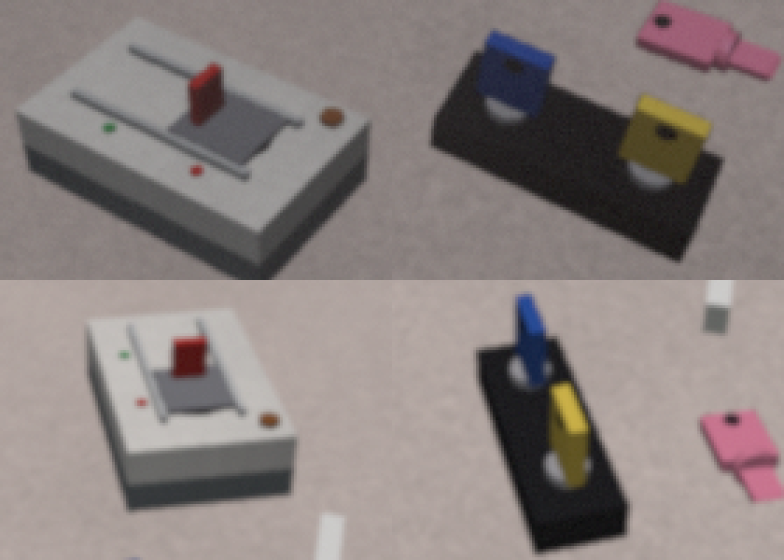

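The crop confirms the choice: the yellow key stands at the +y-image end of the rack with a round collar below it. The tab is at crop (207,95) on the grey plate, and the box's +y end is the one with the brown button. Next I triangulate the corners.

```bash
python3 - <<'E'
from h import *
a,b=camera_info("scene"),camera_info("side")
f=lambda p,o,s:(o[0]+p[0]/2.8-.3,o[1]+p[1]/2.8-.3)
def T(n,p,q,box):
    oa,ob=((180,90),(250,130)) if box else ((310,200),(250,225))
    if not box:p=(p[0]-392,p[1]);q=(q[0]-392,q[1])
    q=(q[0],q[1]-280);X,e=tri(a,f(p,oa,0),b,f(q,ob,0));print(n,np.round(X*1000,1),round(e*1000,1));return X
A=T('+y far',(370,120),(297,437),1);B=T('+y near',(262,235),(127,452),1);C=T('-y near',(18,110),(88,320),1);D=T('-y far',(140,18),(235,310),1)
for u,v in((A,D),(B,C),(A,B),(D,C)):
    d=u-v;print(np.linalg.norm(d),np.degrees(np.arctan2(d[1],d[0])))
T('tabtop',(206,72),(189,342),1)
T('red',(197,171),(141,403),1);T('green',(109,128),(124,355),1)
T('ytop',(672,116),(567,404),0);T('ycollar',(650,172),(567,467),0)
T('btop',(519,46),(530,308),0)
T('rack',(433,143),(478,350),0);T('rack',(722,157),(627,505),0);T('rack',(684,240),(535,525),0)
E
```

```text
+y far [395.7 -23.9  58.3] 0.6
+y near [534.8   1.1  62.2] 1.0
-y near [ 564.1 -219.3   59.7] 0.3
-y far [ 423.6 -242.1   56.2] 0.2
0.22001371817036078 97.29422803691065
0.2223572707579996 97.5793896771147
0.14138612620031463 -169.83793204460073
0.14238373430470952 -170.79972320992425
tabtop [ 478.1 -106.6  102.2] 4.7
red [520.1 -75.9  59.4] 0.8
green [ 532.1 -154.7   59.8] 0.8
ytop [514.5 268.1  88.9] 1.0
ycollar [513.3 268.5  32.5] 2.7
btop [533.2 180.1  89.9] 0.1
rack [573.  157.3  24.3] 15.0
rack [476.3 294.8  29.6] 2.4
rack [534.  305.7  24.1] 0.0
```

Heights check out: box top 60, tab top 102, bow top 89 and collar about 32 mm. Box yaw is about 8.3°, with the keyway near (476,-81). The red and green marks agree with the off slot lying along controller x.

```bash
cat > go.py <<'E'
import sys,numpy as np
from plant import r
from scipy.spatial.transform import Rotation as R
x,y,z,w=map(float,sys.argv[1:5])  # TCP mm, angle of tool y (deg)
s=r.state();c=R.from_rotvec(s["orientation"]);w=np.radians(w)
Y=np.array([np.cos(w),np.sin(w),0]);Z=np.array([0,0,-1.]);X=np.cross(Y,Z)
t=R.from_matrix(np.c_[X,Y,Z]);d=np.array([x,y,z])-1000*np.array(s["tcp_pos"])
yv=c.as_matrix()[:,1]
print("t",s["time_s"],"tcp",np.round(1000*np.array(s["tcp_pos"]),1),"yaw_y",np.round(np.degrees(np.arctan2(yv[1],yv[0])),2),"q",np.round(s["qpos"],2),"w",s["grip_width"])
print("turn first",np.round((c.inv()*t).as_rotvec(degrees=True),2),"then shift",np.round(t.inv().apply(d),1))
E
python3 go.py 479 -108 180 98.4
```

```text
t 0.15 tcp [244.1 520.2 213.4] yaw_y 64.86 q [ 1.11  0.32  1.57 -0.    1.26 -0.02] w 0.09134236893071405
turn first [-7.000e-02 -2.000e-02 -3.354e+01] then shift [-140.6 -655.8   33.4]
```

```bash
python3 -m creep '[{"rz":-8.4},{"rz":-8.4},{"rz":-8.4},{"rz":-8.3},{"tx":-9,"ty":-41,"tz":2},{"tx":-9,"ty":-41,"tz":2},{"tx":-9,"ty":-41,"tz":2},{"tx":-9,"ty":-41,"tz":2},{"tx":-9,"ty":-41,"tz":2},{"tx":-9,"ty":-41,"tz":2}]'
python3 -m creep '[{"tx":-9,"ty":-41,"tz":2},{"tx":-9,"ty":-41,"tz":2},{"tx":-9,"ty":-41,"tz":2},{"tx":-9,"ty":-41,"tz":2},{"tx":-9,"ty":-41,"tz":2},{"tx":-9,"ty":-41,"tz":2},{"tx":-9,"ty":-41,"tz":2},{"tx":-9,"ty":-41,"tz":2},{"tx":-8,"ty":-41,"tz":2},{"tx":-7,"ty":-41,"tz":3}]'
python3 -m creep '[{"gripper":50},{"gripper":50},{"gripper":50}]'
python3 go.py 479 -108 73 98.4
python3 - <<'E'
from h import *
i=camera_info("wrist");im=read_camera("wrist");cv2.imwrite("pics/w1.png",im[:,:,::-1]);np.save("w1.npy",i["cam_to_world"])
print(blobs(im,'red'),blobs(im,'green'))
for b in blobs(im,'red')+blobs(im,'green'): print(b[0],plane(i,b[1],.06)*1000,plane(i,b[1],.103)*1000)
E
```

```text
t 0.15 tcp [244.1 520.2 213.4] yaw_y 64.86 q [ 1.11  0.32  1.57 -0.    1.26 -0.02] w 0.09134236893071405
turn first [-7.000e-02 -2.000e-02 -3.354e+01] then shift [-140.6 -655.8  140.4]
[] []invalid input
invalid input
invalid input
```

View pics/w1.png

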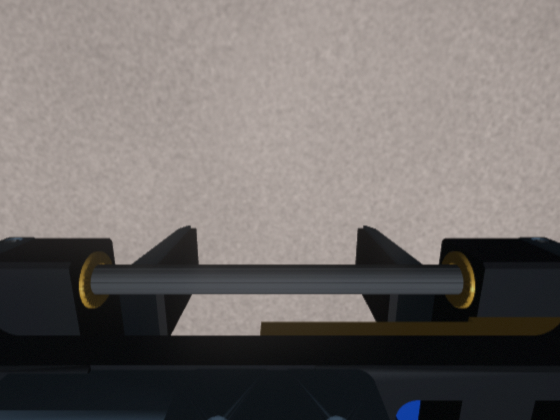

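The wrist view shows only bare bench and the two fingers at rows 230–330; the moves were refused. I'll try full rows.

```bash
python3 -m creep '[{"tx":0,"ty":0,"tz":0,"rx":0,"ry":0,"rz":-8.4,"gripper":50}]'; python3 -m creep '[{"tx":0,"ty":0,"tz":0,"rx":0,"ry":0,"rz":-8.4,"gripper":50.0},{"tx":0,"ty":0,"tz":0,"rx":0,"ry":0,"rz":-8.4,"gripper":50.0}]'
```

```text
time_s: 0.3
tcp_pos: [0.2442, 0.5204, 0.2136]
orientation: [-0.452, -3.109, 0.001]
force: [0.2, 0.0, 0.3]
grip_width: 0.086
finger_force: 0.0
time_s: 0.5
tcp_pos: [0.2442, 0.5204, 0.2137]
orientation: [0.011, -3.141, 0.001]
force: [0.1, -0.3, -0.7]
grip_width: 0.07
finger_force: 0.0
```

```bash
python3 -m creep '[{"tx":0,"ty":0,"tz":0,"rx":0,"ry":0,"rz":-8.3,"gripper":50},{"tx":-9,"ty":-41,"tz":2,"rx":0,"ry":0,"rz":0,"gripper":50},{"tx":-9,"ty":-41,"tz":2,"rx":0,"ry":0,"rz":0,"gripper":50},{"tx":-9,"ty":-41,"tz":2,"rx":0,"ry":0,"rz":0,"gripper":50},{"tx":-9,"ty":-41,"tz":2,"rx":0,"ry":0,"rz":0,"gripper":50},{"tx":-9,"ty":-41,"tz":2,"rx":0,"ry":0,"rz":0,"gripper":50},{"tx":-9,"ty":-41,"tz":2,"rx":0,"ry":0,"rz":0,"gripper":50},{"tx":-9,"ty":-41,"tz":2,"rx":0,"ry":0,"rz":0,"gripper":50},{"tx":-9,"ty":-41,"tz":2,"rx":0,"ry":0,"rz":0,"gripper":50}]'
python3 -m creep '[{"tx":-9,"ty":-41,"tz":2,"rx":0,"ry":0,"rz":0,"gripper":50},{"tx":-9,"ty":-41,"tz":2,"rx":0,"ry":0,"rz":0,"gripper":50},{"tx":-9,"ty":-41,"tz":2,"rx":0,"ry":0,"rz":0,"gripper":50},{"tx":-9,"ty":-41,"tz":2,"rx":0,"ry":0,"rz":0,"gripper":50},{"tx":-9,"ty":-41,"tz":2,"rx":0,"ry":0,"rz":0,"gripper":50},{"tx":-9,"ty":-41,"tz":2,"rx":0,"ry":0,"rz":0,"gripper":50},{"tx":-8,"ty":-41,"tz":2,"rx":0,"ry":0,"rz":0,"gripper":50},{"tx":-6,"ty":-41,"tz":3,"rx":0,"ry":0,"rz":0,"gripper":50},{"tx":0,"ty":0,"tz":0,"rx":0,"ry":0,"rz":0,"gripper":50}]'
python3 go.py 479 -108 73 98.4
python3 - <<'E'
from h import *
i=camera_info("wrist");im=read_camera("wrist");cv2.imwrite("pics/w2.png",im[:,:,::-1]);np.save("w2.npy",i["cam_to_world"])
for b in blobs(im,'red')+blobs(im,'green'): print(b,np.round(plane(i,b[1],.06)*1000,1),np.round(plane(i,b[1],.103)*1000,1))
E
```

```text
time_s: 1.4
tcp_pos: [0.3634, 0.2049, 0.1979]
orientation: [-0.23, 3.133, 0.0]
force: [0.1, 0.3, -0.1]
grip_width: 0.0501
finger_force: 0.0
time_s: 2.3
tcp_pos: [0.4793, -0.1121, 0.1804]
orientation: [-0.222, 3.133, -0.002]
force: [-0.1, 0.7, 0.2]
grip_width: 0.0498
finger_force: 0.0
t 2.3 tcp [ 479.3 -112.1  180.4] yaw_y 98.09 q [-0.25  0.22  1.8  -0.    1.12 -1.96] w 0.049785278465410726
turn first [-0.09  0.01 -0.31] then shift [ -0.3   4.1 107.4]
(371, [283.0, 217.5], [278, 201, 11, 34], [283.0, 217.5]) [ 489.1 -103.8   60. ] [ 477.8 -106.2  103. ]
(61, [307.7, 252.6], [304, 249, 9, 8], [308.0, 252.5]) [521.2 -74.4  60. ] [505.1 -81.2 103. ]
```

View pics/w2.png

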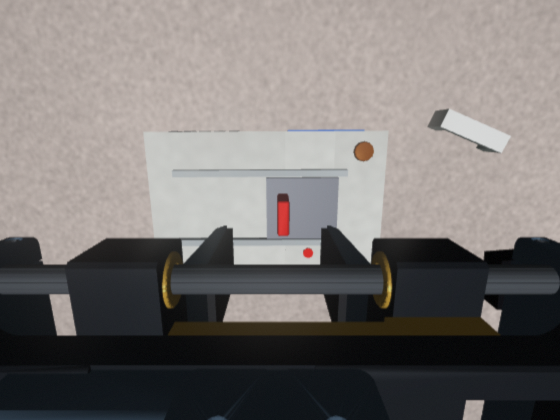

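The wrist view shows the red tab at (283,217), about (478,-106) at its top height, between the fingers. The rails run level in the picture, so the yaw is right. The red mark is at (308,252). Now down to grip.

```bash
python3 -m creep '[{"tx":0,"ty":5,"tz":20,"rx":0,"ry":0,"rz":0,"gripper":50},{"tx":0,"ty":0,"tz":25,"rx":0,"ry":0,"rz":0,"gripper":50},{"tx":0,"ty":0,"tz":25,"rx":0,"ry":0,"rz":0,"gripper":50},{"tx":0,"ty":0,"tz":20,"rx":0,"ry":0,"rz":0,"gripper":50},{"tx":0,"ty":0,"tz":15,"rx":0,"ry":0,"rz":0,"gripper":50},{"tx":0,"ty":0,"tz":0,"rx":0,"ry":0,"rz":0,"gripper":30},{"tx":0,"ty":0,"tz":0,"rx":0,"ry":0,"rz":0,"gripper":0},{"tx":0,"ty":0,"tz":0,"rx":0,"ry":0,"rz":0,"gripper":0},{"tx":0,"ty":0,"tz":0,"rx":0,"ry":0,"rz":0,"gripper":0},{"tx":0,"ty":0,"tz":0,"rx":0,"ry":0,"rz":0,"gripper":0}]'
python3 -m creep '[{"tx":0,"ty":0,"tz":0,"rx":0,"ry":0,"rz":0,"gripper":0},{"tx":0,"ty":0,"tz":0,"rx":0,"ry":0,"rz":0,"gripper":0}]'
```

```text
time_s: 3.35
tcp_pos: [0.4784, -0.1054, 0.0769]
orientation: [-0.233, 3.13, -0.009]
force: [-0.2, -17.7, 0.0]
grip_width: 0.0132
finger_force: 8.3
time_s: 3.55
tcp_pos: [0.4786, -0.1069, 0.0769]
orientation: [-0.232, 3.13, -0.011]
force: [-0.6, -13.0, 0.2]
grip_width: 0.0101
finger_force: 30.0
```

```bash
python3 -m creep '[{"tx":0,"ty":-8,"tz":0,"rx":0,"ry":0,"rz":0,"gripper":0},{"tx":0,"ty":-10,"tz":0,"rx":0,"ry":0,"rz":0,"gripper":0},{"tx":0,"ty":-10,"tz":0,"rx":0,"ry":0,"rz":0,"gripper":0},{"tx":0,"ty":-10,"tz":0,"rx":0,"ry":0,"rz":0,"gripper":0},{"tx":0,"ty":-10,"tz":0,"rx":0,"ry":0,"rz":0,"gripper":0},{"tx":0,"ty":-8,"tz":0,"rx":0,"ry":0,"rz":0,"gripper":0},{"tx":0,"ty":-3,"tz":0,"rx":0,"ry":0,"rz":0,"gripper":0},{"tx":0,"ty":0,"tz":0,"rx":0,"ry":0,"rz":0,"gripper":0}]'
```

```text
time_s: 4.35
tcp_pos: [0.4868, -0.1628, 0.0768]
orientation: [-0.228, 3.132, -0.002]
force: [-0.3, -1.7, 5.6]
grip_width: 0.0097
finger_force: 30.0
```

```bash
python3 -m creep '[{"tx":0,"ty":-4,"tz":0,"rx":0,"ry":0,"rz":0,"gripper":0},{"tx":0,"ty":-4,"tz":0,"rx":0,"ry":0,"rz":0,"gripper":0},{"tx":0,"ty":0,"tz":0,"rx":0,"ry":0,"rz":0,"gripper":0}]'; python3 -m creep '[{"tx":0,"ty":-3,"tz":0,"rx":0,"ry":0,"rz":0,"gripper":0},{"tx":0,"ty":-2,"tz":0,"rx":0,"ry":0,"rz":0,"gripper":0},{"tx":0,"ty":0,"tz":0,"rx":0,"ry":0,"rz":0,"gripper":0}]'
```

```text
time_s: 4.65
tcp_pos: [0.4879, -0.1704, 0.0768]
orientation: [-0.228, 3.132, -0.001]
force: [-0.2, -0.3, 5.8]
grip_width: 0.0097
finger_force: 30.0
time_s: 4.95
tcp_pos: [0.4886, -0.1751, 0.0768]
orientation: [-0.228, 3.132, -0.001]
force: [-0.7, 1.3, 5.4]
grip_width: 0.0101
finger_force: 30.0
```

```bash
python3 -m creep '[{"tx":0,"ty":-2,"tz":0,"rx":0,"ry":0,"rz":0,"gripper":0},{"tx":0,"ty":-1,"tz":0,"rx":0,"ry":0,"rz":0,"gripper":0},{"tx":0,"ty":0,"tz":0,"rx":0,"ry":0,"rz":0,"gripper":0}]'
python3 -m creep '[{"tx":0,"ty":2,"tz":0,"rx":0,"ry":0,"rz":0,"gripper":30},{"tx":0,"ty":0,"tz":0,"rx":0,"ry":0,"rz":0,"gripper":30},{"tx":0,"ty":0,"tz":0,"rx":0,"ry":0,"rz":0,"gripper":30},{"tx":0,"ty":0,"tz":-25,"rx":0,"ry":0,"rz":0,"gripper":30},{"tx":0,"ty":0,"tz":-40,"rx":0,"ry":0,"rz":0,"gripper":50},{"tx":0,"ty":0,"tz":-40,"rx":0,"ry":0,"rz":0,"gripper":91},{"tx":20,"ty":24,"tz":-20,"rx":0,"ry":0,"rz":0,"gripper":91},{"tx":20,"ty":35,"tz":0,"rx":0,"ry":0,"rz":0,"gripper":91},{"tx":0,"ty":35,"tz":0,"rx":0,"ry":0,"rz":0,"gripper":91},{"tx":0,"ty":0,"tz":0,"rx":0,"ry":0,"rz":0,"gripper":91}]'
python3 - <<'E'
from h import *
i=camera_info("wrist");im=read_camera("wrist");cv2.imwrite("pics/w3.png",im[:,:,::-1]);np.save("w3.npy",i["cam_to_world"])
for b in blobs(im,'red')+blobs(im,'green'): print(b,np.round(plane(i,b[1],.06)*1000,1),np.round(plane(i,b[1],.103)*1000,1))
E
```

```text
time_s: 5.25
tcp_pos: [0.4888, -0.1765, 0.0767]
orientation: [-0.227, 3.132, 0.004]
force: [0.1, 5.6, 7.3]
grip_width: 0.01
finger_force: 30.0
time_s: 6.25
tcp_pos: [0.4333, -0.0858, 0.2011]
orientation: [0.233, -3.133, -0.002]
force: [0.3, -1.0, -0.3]
grip_width: 0.0753
finger_force: 0.0
(74, [168.5, 244.9], [165, 241, 10, 11], [169.5, 246.0]) [ 495.5 -190.1   60. ] [ 477.7 -177.   103. ]
```

View pics/w3.png

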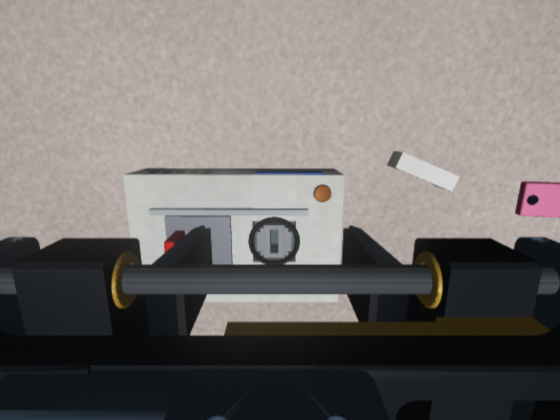

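The wrist view shows the shutter open, with the tab at (172,243). The rotor ring is centred near (274,241), with its slot along the picture's vertical, so it is off. A second, nearer view will give the rotor centre and height.

```bash
python3 -m creep '[{"tx":-35,"ty":0,"tz":20,"rx":0,"ry":0,"rz":0,"gripper":91},{"tx":-35,"ty":0,"tz":20,"rx":0,"ry":0,"rz":0,"gripper":91},{"tx":0,"ty":0,"tz":0,"rx":0,"ry":0,"rz":0,"gripper":91},{"tx":0,"ty":0,"tz":0,"rx":0,"ry":0,"rz":0,"gripper":91}]'
cat > rot.py <<'E'
from h import *
def rotor(im,box,thr=75):
    x,y,w,h=box;g=cv2.cvtColor(im,cv2.COLOR_RGB2GRAY)[y:y+h,x:x+w]
    m=cv2.inRange(g,0,thr);cs,_=cv2.findContours(m,cv2.RETR_CCOMP,cv2.CHAIN_APPROX_NONE)
    for c in sorted(cs,key=cv2.contourArea,reverse=True)[:6]:
        if len(c)>8:
            e=cv2.fitEllipse(c);R=cv2.minAreaRect(c);print(round(cv2.contourArea(c)),"ell",np.round(np.array(e[0])+[x,y],1),np.round(e[1],1),"rect",np.round(np.array(R[0])+[x,y],1),np.round(R[1],1),round(R[2],1))
E
python3 - <<'E'
from rot import *
i=camera_info("wrist");im=read_camera("wrist");cv2.imwrite("pics/w4.png",im[:,:,::-1]);np.save("w4.npy",i["cam_to_world"])
i3=dict(i,cam_to_world=np.load("w3.npy"))
print(proj(i3,np.array([.4753,-.082,.06])),proj(i,np.array([.4753,-.082,.06])))
c=proj(i,np.array([.4753,-.082,.06])).astype(int)
rotor(im,(c[0]-45,c[1]-45,90,90));print();rotor(cv2.imread("pics/w3.png")[:,:,::-1].copy(),(236,212,76,54))
E
```

```text
time_s: 6.7
tcp_pos: [0.5042, -0.0789, 0.1597]
orientation: [0.229, -3.13, -0.0]
force: [0.5, 0.4, -0.3]
grip_width: 0.0908
finger_force: 0.0
[273.21968921 241.22319505] [276.74686909 179.46076309]
2869 ell [277.7 178.9] [60.2 61.5] rect [277.4 178.8] [60.2 60.7] 80.5
1899 ell [277.4 179.1] [47.6 51. ] rect [277.5 179.5] [49. 45.] 0.0
56 ell [277.4 155.2] [ 4.2 18.1] rect [277.5 155. ] [17.  4.] 0.0
30 ell [277.3 191. ] [4.6 9.4] rect [277. 191.] [4. 8.] 90.0

1867 ell [273.7 245.4] [49.6 73.7] rect [273.5 241.5] [47. 75.] 90.0
1208 ell [273.9 241.3] [36.8 42. ] rect [274.  241.5] [42. 35.] 0.0
42 ell [273.9 247.6] [7.  8.3] rect [274.  247.5] [7. 6.] 90.0
```

View pics/w4.png

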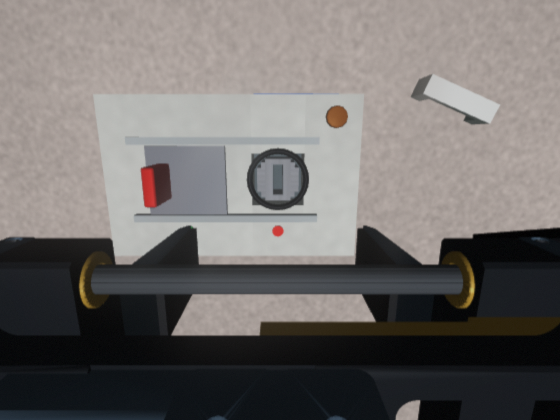

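The second view shows the ring centred at (277.5,179), the slot at (278,180) along the vertical, the red mark at (278,231) and the tab at (152,186).

```bash
python3 - <<'E'
from h import *
i=camera_info("wrist");A=dict(i,cam_to_world=np.load("w3.npy"));B=dict(i,cam_to_world=np.load("w4.npy"))
print(tri(A,(273.9,241.3),B,(277.6,179)),plane(A,(273.9,241.3),.06),plane(B,(277.6,179),.06),plane(B,(278,231),.06))
# rail direction in w4
d=plane(B,(317,141),.067)-plane(B,(127,141),.067);e=plane(B,(316.5,218),.067)-plane(B,(135,218),.067)
im=cv2.imread("pics/w4.png");hs=cv2.cvtColor(im,cv2.COLOR_BGR2GRAY)
# upper box edge, subpixel column by column
g=cv2.GaussianBlur(hs,(3,3),0).astype(float);cols=np.arange(105,250,4);rows=[225+np.argmax(-np.diff(g[225:268,c])) if 0 else 80+np.argmax(np.diff(g[80:110,c])) for c in cols]
p=np.polyfit(cols,rows,1);f=plane(B,(250,np.polyval(p,250)),.06)-plane(B,(105,np.polyval(p,105)),.06)
for v in(d,e,f):print(np.degrees(np.arctan2(v[1],v[0])))
s=r.state()
E
python3 go.py 514.5 268 160 12
```

```text
(array([ 0.47448625, -0.08138352,  0.06227476]), np.float64(1.8479058893076909e-06)) [ 0.47527936 -0.0812831   0.06      ] [ 0.47479742 -0.0813278   0.06      ] [ 0.52127524 -0.07413957  0.06      ]
98.30580870692005
98.29590415725451
98.09381117057423
t 6.75 tcp [503.8 -78.9 160.5] yaw_y 98.33 q [-0.18  0.26  1.79 -0.    1.09 -1.89] w 0.09090379109733566
turn first [-7.000e-02 -8.000e-02  8.633e+01] then shift [337.1  82.6   0.5]
```

```bash
python3 -m creep '[{"tx":-6,"ty":34,"tz":-10,"rx":0,"ry":0,"rz":0,"gripper":91},{"tx":-6,"ty":34,"tz":-10,"rx":0,"ry":0,"rz":0,"gripper":91},{"tx":-6,"ty":34,"tz":0,"rx":0,"ry":0,"rz":0,"gripper":91},{"tx":-6,"ty":34,"tz":0,"rx":0,"ry":0,"rz":0,"gripper":91},{"tx":-6,"ty":34,"tz":0,"rx":0,"ry":0,"rz":0,"gripper":91},{"tx":-6,"ty":34,"tz":0,"rx":0,"ry":0,"rz":0,"gripper":91},{"tx":-6,"ty":34,"tz":0,"rx":0,"ry":0,"rz":0,"gripper":91},{"tx":-6,"ty":34,"tz":0,"rx":0,"ry":0,"rz":0,"gripper":91},{"tx":-6,"ty":34,"tz":0,"rx":0,"ry":0,"rz":0,"gripper":91},{"tx":-6,"ty":34,"tz":0,"rx":0,"ry":0,"rz":0,"gripper":91}]'
python3 -m creep '[{"tx":0,"ty":0,"tz":0,"rx":0,"ry":0,"rz":8.5,"gripper":91},{"tx":0,"ty":0,"tz":0,"rx":0,"ry":0,"rz":8.5,"gripper":91},{"tx":0,"ty":0,"tz":0,"rx":0,"ry":0,"rz":8.5,"gripper":91},{"tx":0,"ty":0,"tz":0,"rx":0,"ry":0,"rz":8.5,"gripper":91},{"tx":0,"ty":0,"tz":0,"rx":0,"ry":0,"rz":8.5,"gripper":91},{"tx":0,"ty":0,"tz":0,"rx":0,"ry":0,"rz":8.5,"gripper":91},{"tx":0,"ty":0,"tz":0,"rx":0,"ry":0,"rz":8.5,"gripper":91},{"tx":0,"ty":0,"tz":0,"rx":0,"ry":0,"rz":8.5,"gripper":91},{"tx":0,"ty":0,"tz":0,"rx":0,"ry":0,"rz":8.5,"gripper":91},{"tx":0,"ty":0,"tz":0,"rx":0,"ry":0,"rz":8.5,"gripper":91}]'
python3 -m creep '[{"tx":0,"ty":0,"tz":0,"rx":0,"ry":0,"rz":1.3,"gripper":70},{"tx":0,"ty":0,"tz":0,"rx":0,"ry":0,"rz":0,"gripper":60},{"tx":0,"ty":0,"tz":0,"rx":0,"ry":0,"rz":0,"gripper":60}]'
python3 go.py 514.5 268 48 12
python3 - <<'E'
from h import *
i=camera_info("wrist");im=read_camera("wrist");cv2.imwrite("pics/w5.png",im[:,:,::-1]);np.save("w5.npy",i["cam_to_world"])
for b in blobs(im,'yellow',80)+blobs(im,'blue',80): print(b,np.round(plane(i,b[3],.088)*1000,1))
E
```

```text
time_s: 7.75
tcp_pos: [0.5139, 0.2674, 0.1822]
orientation: [-0.228, 3.132, 0.0]
force: [1.6, 0.9, -0.0]
grip_width: 0.0909
finger_force: 0.0
time_s: 8.75
tcp_pos: [0.514, 0.2659, 0.1821]
orientation: [1.956, 2.457, 0.002]
force: [-0.2, 1.0, -0.4]
grip_width: 0.0909
finger_force: 0.0
time_s: 9.05
tcp_pos: [0.514, 0.2666, 0.1814]
orientation: [1.974, 2.444, 0.001]
force: [0.5, 0.9, 0.5]
grip_width: 0.07
finger_force: 0.0
t 9.05 tcp [514.  266.6 181.4] yaw_y 12.15 q [ 0.46  0.35  1.61 -0.    1.19  0.25] w 0.06996495815443651
turn first [ 0.03 -0.01  0.15] then shift [  1.2   0.7 133.4]
(701, [275.3, 207.7], [269, 181, 14, 53], [275.5, 207.0]) [512.1 273.6  88. ]
(619, [129.8, 283.5], [121, 254, 24, 55], [132.2, 281.0]) [398.3 178.   88. ]
(310, [426.7, 282.8], [419, 254, 14, 55], [425.8, 281.1]) [661.4 234.2  88. ]
(347, [276.7, 307.0], [270, 294, 14, 28], [276.5, 307.5]) [533.2 179.2  88. ]
```

View pics/w5.png

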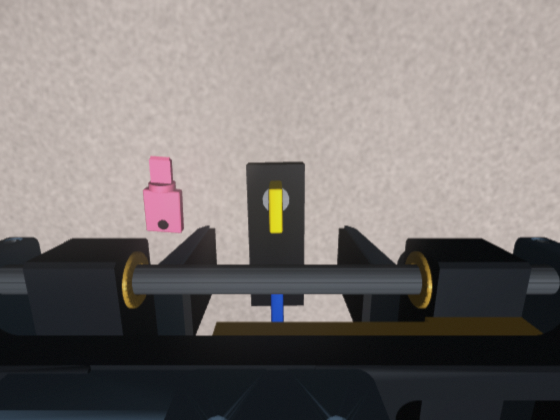

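The wrist view shows the yellow bow's top at (275,212), its collar at (276,199), the blue key at (277,307) behind the bar and the pink look-alike at (163,205). The rack is aligned with the picture.

```bash
python3 - <<'E'
from h import *
i=dict(camera_info("wrist"),cam_to_world=np.load("w5.npy"))
P=lambda c,z:np.round(plane(i,c,z)*1000,1)
im=cv2.imread("pics/w5.png");print(cv2.cvtColor(im,cv2.COLOR_BGR2HSV)[176:240:2,276,2])
for rw in(181,186,190,194,234):print(rw,P((275.5,rw),.088))
print('collar',P((275.7,199.5),.038))
a,b=plane(i,(247.5,163),.03),plane(i,(304,163),.03);print((a+b)*500,np.degrees(np.arctan2(*(b-a)[[1,0]])))
Y=lambda z:[P((x,225),z) for x in(269,282)];print(Y(.088))
E
```

```text
[ 61  60  68  81  81  81 115 210 224 223 223 224 223 224 224 224 223 223
 223 223 223 224 223 224 223 222 222 223 183  56  48  47]
181 [507.4 295.6  88. ]
186 [508.3 291.5  88. ]
190 [509.  288.1  88. ]
194 [509.7 284.7  88. ]
234 [517.2 249.7  88. ]
collar [513.  269.9  38. ]
[505.46797407 305.31951869  30.        ] 12.103755222214087
[array([509.9, 256.6,  88. ]), array([521.1, 258.9,  88. ])]
```

```bash
python3 -m creep '[{"tx":3.3,"ty":-0.3,"tz":25,"rx":0,"ry":0,"rz":0,"gripper":60},{"tx":0,"ty":0,"tz":30,"rx":0,"ry":0,"rz":0,"gripper":60},{"tx":0,"ty":0,"tz":30,"rx":0,"ry":0,"rz":0,"gripper":60},{"tx":0,"ty":0,"tz":25,"rx":0,"ry":0,"rz":0,"gripper":60},{"tx":0,"ty":0,"tz":15,"rx":0,"ry":0,"rz":0,"gripper":60},{"tx":0,"ty":0,"tz":8,"rx":0,"ry":0,"rz":0,"gripper":60},{"tx":0,"ty":0,"tz":2,"rx":0,"ry":0,"rz":0,"gripper":50},{"tx":0,"ty":0,"tz":0,"rx":0,"ry":0,"rz":0,"gripper":30}]'; python3 go.py 513 269.8 46 12.1
python3 -m creep '[{"tx":0,"ty":0,"tz":0,"rx":0,"ry":0,"rz":0,"gripper":0},{"tx":0,"ty":0,"tz":0,"rx":0,"ry":0,"rz":0,"gripper":0},{"tx":0,"ty":0,"tz":0,"rx":0,"ry":0,"rz":0,"gripper":0},{"tx":0,"ty":0,"tz":0,"rx":0,"ry":0,"rz":0,"gripper":0},{"tx":0,"ty":0,"tz":0,"rx":0,"ry":0,"rz":0,"gripper":0}]'; python3 go.py 513 269.8 46 12.1
```

```text
time_s: 9.9
tcp_pos: [0.5134, 0.2704, 0.0464]
orientation: [1.975, 2.443, 0.001]
force: [0.6, -0.0, -0.8]
grip_width: 0.0466
finger_force: 0.0
t 9.9 tcp [513.4 270.4  46.4] yaw_y 12.08 q [0.46 0.48 1.78 0.   0.88 0.25] w 0.04660468521500002
turn first [ 0.04 -0.01 -0.02] then shift [-0.5 -0.5  0.4]
time_s: 10.4
tcp_pos: [0.5131, 0.2703, 0.0463]
orientation: [1.976, 2.442, 0.001]
force: [-0.6, 0.3, 1.3]
grip_width: 0.0119
finger_force: 30.0
t 10.4 tcp [513.1 270.3  46.3] yaw_y 12.06 q [0.46 0.48 1.78 0.   0.88 0.25] w 0.011883372831917278
turn first [ 0.02 -0.01 -0.04] then shift [-0.5 -0.2  0.3]
```

```bash
python3 -m creep '[{"tx":0,"ty":0,"tz":-10,"rx":0,"ry":0,"rz":0,"gripper":0},{"tx":0,"ty":0,"tz":-20,"rx":0,"ry":0,"rz":0,"gripper":0},{"tx":0,"ty":0,"tz":-30,"rx":0,"ry":0,"rz":0,"gripper":0},{"tx":0,"ty":0,"tz":-30,"rx":0,"ry":0,"rz":0,"gripper":0},{"tx":0,"ty":0,"tz":-25,"rx":0,"ry":0,"rz":0,"gripper":0},{"tx":0,"ty":0,"tz":-10,"rx":0,"ry":0,"rz":0,"gripper":0}]'
python3 -m creep '[{"tx":-20,"ty":-7,"tz":0,"rx":0,"ry":0,"rz":0,"gripper":0},{"tx":-37,"ty":-12,"tz":0,"rx":0,"ry":0,"rz":0,"gripper":0},{"tx":-37,"ty":-12,"tz":0,"rx":0,"ry":0,"rz":0,"gripper":0},{"tx":-37,"ty":-12,"tz":0,"rx":0,"ry":0,"rz":0,"gripper":0},{"tx":-37,"ty":-12,"tz":0,"rx":0,"ry":0,"rz":0,"gripper":0},{"tx":-37,"ty":-12,"tz":0,"rx":0,"ry":0,"rz":0,"gripper":0},{"tx":-37,"ty":-12,"tz":0,"rx":0,"ry":0,"rz":0,"gripper":0},{"tx":-37,"ty":-12,"tz":0,"rx":0,"ry":0,"rz":0,"gripper":0},{"tx":-37,"ty":-12,"tz":0,"rx":0,"ry":0,"rz":0,"gripper":0},{"tx":-20,"ty":-8,"tz":0,"rx":0,"ry":0,"rz":0,"gripper":0}]'
python3 -m creep '[{"tx":0,"ty":0,"tz":0,"rx":0,"ry":0,"rz":-6,"gripper":0},{"tx":0,"ty":0,"tz":0,"rx":0,"ry":0,"rz":-8.5,"gripper":0},{"tx":0,"ty":0,"tz":0,"rx":0,"ry":0,"rz":-8.5,"gripper":0},{"tx":0,"ty":0,"tz":0,"rx":0,"ry":0,"rz":-8.5,"gripper":0},{"tx":0,"ty":0,"tz":0,"rx":0,"ry":0,"rz":-8.5,"gripper":0},{"tx":0,"ty":0,"tz":0,"rx":0,"ry":0,"rz":-8.5,"gripper":0},{"tx":0,"ty":0,"tz":0,"rx":0,"ry":0,"rz":-8.5,"gripper":0},{"tx":0,"ty":0,"tz":0,"rx":0,"ry":0,"rz":-8.5,"gripper":0},{"tx":0,"ty":0,"tz":0,"rx":0,"ry":0,"rz":-8.5,"gripper":0},{"tx":0,"ty":0,"tz":0,"rx":0,"ry":0,"rz":-8.5,"gripper":0}]'
python3 -m creep '[{"tx":0,"ty":0,"tz":20,"rx":0,"ry":0,"rz":-3.7,"gripper":0},{"tx":0,"ty":0,"tz":20,"rx":0,"ry":0,"rz":0,"gripper":0},{"tx":0,"ty":0,"tz":14,"rx":0,"ry":0,"rz":0,"gripper":0},{"tx":0,"ty":0,"tz":0,"rx":0,"ry":0,"rz":0,"gripper":0},{"tx":0,"ty":0,"tz":0,"rx":0,"ry":0,"rz":0,"gripper":0}]'
python3 go.py 475 -81.4 114 98.3
```

```text
time_s: 11.0
tcp_pos: [0.5143, 0.2708, 0.1743]
orientation: [1.974, 2.441, 0.008]
force: [0.2, 0.2, -0.1]
grip_width: 0.0117
finger_force: 30.0
time_s: 12.0
tcp_pos: [0.4738, -0.0839, 0.1705]
orientation: [-1.978, -2.44, 0.002]
force: [0.7, 0.1, -0.9]
grip_width: 0.012
finger_force: 30.0
time_s: 13.0
tcp_pos: [0.4741, -0.0814, 0.1703]
orientation: [0.134, -3.137, -0.001]
force: [0.3, 1.1, -1.3]
grip_width: 0.012
finger_force: 30.0
time_s: 13.5
tcp_pos: [0.4745, -0.0815, 0.1168]
orientation: [0.226, -3.133, -0.0]
force: [0.4, 0.1, -0.1]
grip_width: 0.0121
finger_force: 30.0
t 13.5 tcp [474.5 -81.5 116.8] yaw_y 98.26 q [-0.19  0.26  1.92  0.    0.96 -1.91] w 0.012130553715474997
turn first [ 0.02 -0.04 -0.04] then shift [-0.5  0.   2.8]
```

```bash
python3 - <<'E'
from h import *
o=[];K=np.array([.475,-.0814,.06]);t=np.array(r.state()["tcp_pos"]);t[2]-=.0443
for n in("scene","side"):
    im=read_camera(n)[:,:,::-1].copy();i=camera_info(n);k=proj(i,K);p=proj(i,t);print(n,k,p,proj(i,t+[0,0,.0613]))
    c=k.astype(int)-[0,15];x,y=c[0]-33,c[1]-50;z=cv2.resize(im[y:y+100,x:x+66],None,fx=6,fy=6,interpolation=2)
    print(x,y)
    o.append(cv2.convertScaleAbs(z,alpha=1.6))
cv2.imwrite("pics/hover.png",np.hstack(o))
E
```

```text
scene [264.31812318 138.21444938] [264.22465397 133.24160084] [263.11211975 107.83219644]
231 73
side [319.05431064 171.78567986] [319.46405562 167.24791286] [320.60092863 144.21803225]
286 106
```

View pics/hover.png

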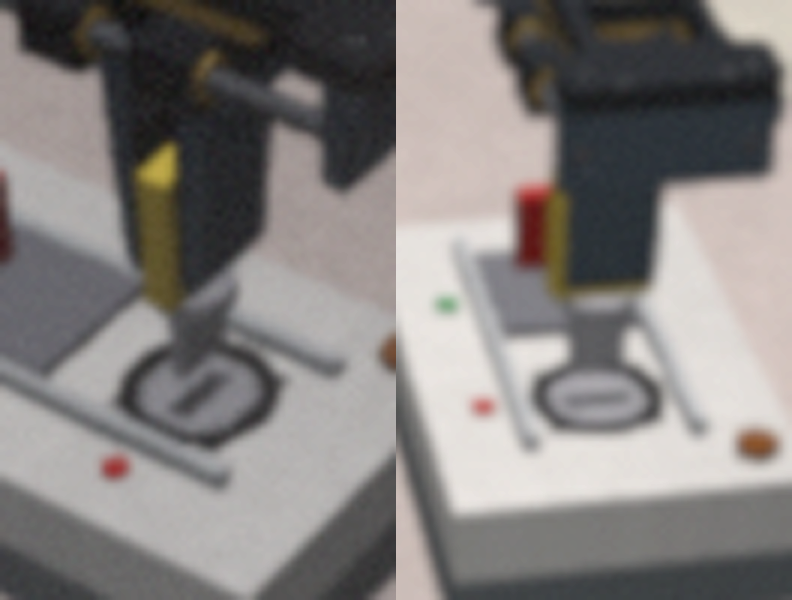

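The hover crop shows the blade tip at (199,365) left and (599,370) right. The slot is at (203,396) and (600,399). The tip is over the slot within about a millimetre in both views and parallel to it, so I go down gently.

```bash
python3 -m creep '[{"tx":0,"ty":0,"tz":5,"rx":0,"ry":0,"rz":0,"gripper":0},{"tx":0,"ty":0,"tz":4,"rx":0,"ry":0,"rz":0,"gripper":0},{"tx":0,"ty":0,"tz":2,"rx":0,"ry":0,"rz":0,"gripper":0},{"tx":0,"ty":0,"tz":2,"rx":0,"ry":0,"rz":0,"gripper":0},{"tx":0,"ty":0,"tz":2,"rx":0,"ry":0,"rz":0,"gripper":0},{"tx":0,"ty":0,"tz":0,"rx":0,"ry":0,"rz":0,"gripper":0}]';python3 -m creep '[{"tx":0,"ty":0,"tz":2,"rx":0,"ry":0,"rz":0,"gripper":0},{"tx":0,"ty":0,"tz":0,"rx":0,"ry":0,"rz":0,"gripper":0}]'
```

```text
time_s: 14.2
tcp_pos: [0.4745, -0.0815, 0.1016]
orientation: [0.226, -3.133, -0.0]
force: [-0.5, 0.2, -1.6]
grip_width: 0.012
finger_force: 30.0
time_s: 14.4
tcp_pos: [0.4746, -0.0815, 0.0998]
orientation: [0.226, -3.133, -0.0]
force: [0.3, -0.2, -1.3]
grip_width: 0.0118
finger_force: 30.0
```

```bash
python3 -m creep '[{"tx":0,"ty":0,"tz":4,"rx":0,"ry":0,"rz":0,"gripper":0},{"tx":0,"ty":0,"tz":4,"rx":0,"ry":0,"rz":0,"gripper":0},{"tx":0,"ty":0,"tz":4,"rx":0,"ry":0,"rz":0,"gripper":0},{"tx":0,"ty":0,"tz":4,"rx":0,"ry":0,"rz":0,"gripper":0},{"tx":0,"ty":0,"tz":4,"rx":0,"ry":0,"rz":0,"gripper":0},{"tx":0,"ty":0,"tz":2,"rx":0,"ry":0,"rz":0,"gripper":0},{"tx":0,"ty":0,"tz":0,"rx":0,"ry":0,"rz":0,"gripper":0}]';python3 -m creep '[{"tx":0,"ty":0,"tz":1,"rx":0,"ry":0,"rz":0,"gripper":0},{"tx":0,"ty":0,"tz":0.7,"rx":0,"ry":0,"rz":0,"gripper":0},{"tx":0,"ty":0,"tz":0,"rx":0,"ry":0,"rz":0,"gripper":0}]'
```

```text
time_s: 15.1
tcp_pos: [0.4745, -0.0815, 0.0775]
orientation: [0.226, -3.133, -0.0]
force: [-0.3, -1.1, -0.4]
grip_width: 0.0118
finger_force: 30.0
time_s: 15.4
tcp_pos: [0.4748, -0.0816, 0.0763]
orientation: [-0.226, 3.133, 0.0]
force: [-0.1, 0.0, -0.6]
grip_width: 0.0118
finger_force: 30.0
```

```bash
python3 -m creep '[{"tx":0,"ty":0,"tz":0.7,"rx":0,"ry":0,"rz":0,"gripper":0},{"tx":0,"ty":0,"tz":0,"rx":0,"ry":0,"rz":0,"gripper":0}]';python3 -m creep '[{"tx":0,"ty":0,"tz":0.7,"rx":0,"ry":0,"rz":0,"gripper":0},{"tx":0,"ty":0,"tz":0,"rx":0,"ry":0,"rz":0,"gripper":0}]'
```

```text
time_s: 15.6
tcp_pos: [0.4748, -0.0816, 0.0762]
orientation: [-0.226, 3.133, -0.0]
force: [-0.9, 0.5, 4.8]
grip_width: 0.0117
finger_force: 30.0
time_s: 15.8
tcp_pos: [0.4749, -0.0816, 0.0762]
orientation: [-0.226, 3.133, -0.0]
force: [-2.9, 0.8, 10.2]
grip_width: 0.0118
finger_force: 30.0
```

```bash
python3 -m creep '[{"tx":0,"ty":0,"tz":-1,"rx":0,"ry":0,"rz":0,"gripper":0},{"tx":0,"ty":0,"tz":0,"rx":0,"ry":0,"rz":4,"gripper":0},{"tx":0,"ty":0,"tz":0,"rx":0,"ry":0,"rz":6,"gripper":0},{"tx":0,"ty":0,"tz":0,"rx":0,"ry":0,"rz":6,"gripper":0},{"tx":0,"ty":0,"tz":0,"rx":0,"ry":0,"rz":6,"gripper":0},{"tx":0,"ty":0,"tz":0,"rx":0,"ry":0,"rz":6,"gripper":0},{"tx":0,"ty":0,"tz":0,"rx":0,"ry":0,"rz":6,"gripper":0},{"tx":0,"ty":0,"tz":0,"rx":0,"ry":0,"rz":6,"gripper":0},{"tx":0,"ty":0,"tz":0,"rx":0,"ry":0,"rz":6,"gripper":0},{"tx":0,"ty":0,"tz":0,"rx":0,"ry":0,"rz":6,"gripper":0}]'
python3 -c "
from plant import r;print(r.state()['wrist_torque'])"
python3 -m creep '[{"tx":0,"ty":0,"tz":0,"rx":0,"ry":0,"rz":4,"gripper":0},{"tx":0,"ty":0,"tz":0,"rx":0,"ry":0,"rz":3,"gripper":0},{"tx":0,"ty":0,"tz":0,"rx":0,"ry":0,"rz":2,"gripper":0},{"tx":0,"ty":0,"tz":0,"rx":0,"ry":0,"rz":0,"gripper":0}]'
python3 go.py 475 -81.4 76.2 38.3
python3 -c "
from plant import r;print(r.state()['wrist_torque'])"
```

```text
time_s: 16.8
tcp_pos: [0.4751, -0.0822, 0.0762]
orientation: [1.175, 2.912, -0.001]
force: [-0.7, -1.3, 2.7]
grip_width: 0.0116
finger_force: 30.0
[-0.39194268  0.20491408  0.09567961]
time_s: 17.2
tcp_pos: [0.4751, -0.0822, 0.0762]
orientation: [1.394, 2.814, -0.001]
force: [-0.6, -2.3, 4.0]
grip_width: 0.0116
finger_force: 30.0
t 17.2 tcp [475.1 -82.2  76.2] yaw_y 37.3 q [-0.19  0.31  1.97 -0.    0.86 -0.84] w 0.01158852704912234
turn first [ 0.    0.09 -1.  ] then shift [0.7 0.4 0. ]
[-0.56997227  0.17021875  0.01874147]
```

```bash
T='from plant import r;import numpy as np;s=r.state();print(s["wrist_torque"].round(3),s["qpos"][5])'
python3 -m creep '[{"tx":0,"ty":0,"tz":0,"rx":0,"ry":0,"rz":2,"gripper":0},{"tx":0,"ty":0,"tz":0,"rx":0,"ry":0,"rz":1,"gripper":0},{"tx":0,"ty":0,"tz":0,"rx":0,"ry":0,"rz":0,"gripper":0}]';python3 -c "$T"
python3 -m creep '[{"tx":0,"ty":0,"tz":0,"rx":0,"ry":0,"rz":2,"gripper":0},{"tx":0,"ty":0,"tz":0,"rx":0,"ry":0,"rz":1,"gripper":0},{"tx":0,"ty":0,"tz":0,"rx":0,"ry":0,"rz":0,"gripper":0}]';python3 -c "$T"; python3 go.py 475 -81.4 76.2 38.3
```

```text
time_s: 17.5
tcp_pos: [0.4751, -0.0821, 0.0762]
orientation: [1.467, 2.777, -0.001]
force: [-1.3, -4.5, 5.4]
grip_width: 0.0116
finger_force: 30.0
[-0.91   0.147  0.035] -0.7925783895487081
time_s: 17.8
tcp_pos: [0.475, -0.0821, 0.0762]
orientation: [1.539, 2.737, -0.001]
force: [-0.7, -3.6, 5.2]
grip_width: 0.0118
finger_force: 30.0
[-0.91   0.225 -0.   ] -0.7402292042378098
t 17.8 tcp [475.  -82.1  76.2] yaw_y 31.32 q [-0.19  0.31  1.97 -0.    0.86 -0.74] w 0.011783333969991533
turn first [ 0.01  0.08 -6.98] then shift [ 0.6  0.4 -0. ]
```

```bash
T='from plant import r;import numpy as np;s=r.state();print(s["wrist_torque"].round(3),s["qpos"][5])'
python3 -m creep '[{"tx":0,"ty":0,"tz":0,"rx":0,"ry":0,"rz":1.5,"gripper":0},{"tx":0,"ty":0,"tz":0,"rx":0,"ry":0,"rz":0,"gripper":0}]';python3 -c "$T"
python3 -m creep '[{"tx":0,"ty":0,"tz":0,"rx":0,"ry":0,"rz":1.5,"gripper":0},{"tx":0,"ty":0,"tz":0,"rx":0,"ry":0,"rz":0,"gripper":0}]';python3 -c "$T"; python3 go.py 475 -81.4 76.2 38.3
python3 - <<'E'
from h import *
o=[];K=np.array([.475,-.0814,.06])
for n in("scene","side"):
    im=read_camera(n)[:,:,::-1].copy();k=proj(camera_info(n),K).astype(int);x,y=k[0]-33,k[1]-65
    o.append(cv2.convertScaleAbs(cv2.resize(im[y:y+100,x:x+66],None,fx=6,fy=6,interpolation=2),alpha=1.6))
cv2.imwrite("pics/turned.png",np.hstack(o))
E
```

```text
time_s: 18.0
tcp_pos: [0.4751, -0.0821, 0.0762]
orientation: [1.574, 2.717, -0.001]
force: [-1.2, -3.2, 5.8]
grip_width: 0.0117
finger_force: 30.0
[-0.857  0.276  0.169] -0.7143510070082164
time_s: 18.2
tcp_pos: [0.4751, -0.0821, 0.0762]
orientation: [1.607, 2.697, -0.001]
force: [-0.8, -3.6, 4.9]
grip_width: 0.0121
finger_force: 30.0
[-0.771  0.278  0.524] -0.6891754101936999
t 18.2 tcp [475.1 -82.1  76.2] yaw_y 28.42 q [-0.19  0.31  1.97 -0.    0.86 -0.69] w 0.012146472467641523
turn first [-0.    0.1  -9.88] then shift [0.6 0.4 0. ]
```

The twist torque rose from about 0 to 0.52 N m, so the switch is at its stop. I ease off slightly within the slot's play, release and rise.

```bash
python3 -m creep '[{"tx":0,"ty":0,"tz":-0.4,"rx":0,"ry":0,"rz":-2.5,"gripper":0},{"tx":0,"ty":0,"tz":0,"rx":0,"ry":0,"rz":0,"gripper":40},{"tx":0,"ty":0,"tz":0,"rx":0,"ry":0,"rz":0,"gripper":40},{"tx":0,"ty":0,"tz":0,"rx":0,"ry":0,"rz":0,"gripper":40},{"tx":0,"ty":0,"tz":-10,"rx":0,"ry":0,"rz":0,"gripper":40},{"tx":0,"ty":0,"tz":-25,"rx":0,"ry":0,"rz":0,"gripper":60},{"tx":0,"ty":0,"tz":-35,"rx":0,"ry":0,"rz":0,"gripper":60},{"tx":0,"ty":0,"tz":-35,"rx":0,"ry":0,"rz":0,"gripper":60},{"tx":0,"ty":0,"tz":-20,"rx":0,"ry":0,"rz":0,"gripper":60},{"tx":0,"ty":0,"tz":0,"rx":0,"ry":0,"rz":0,"gripper":60}]'
python3 - <<'E'
from h import *
o=[];K=np.array([.475,-.0814,.06]);X={}
for n in("scene","side"):
    im=read_camera(n);i=camera_info(n);k=proj(i,K).astype(int);x,y=k[0]-33,k[1]-65
    for b in blobs(im,'yellow',30): print(n,b,proj(i,K+[0,0,.033]),proj(i,K+[0,0,.058]))
    o.append(cv2.convertScaleAbs(cv2.resize(im[y:y+100,x:x+66,::-1],None,fx=6,fy=6,interpolation=2),alpha=1.6))
i=camera_info("wrist");im=read_camera("wrist")
for b in blobs(im,'yellow',100): print('w',b)
for m in(0,1):
    for s in(-1,1):
        a=np.radians(-51.7);print(proj(i,K+[.02*s*np.cos(a),.02*s*np.sin(a),.058]))
o=np.hstack([np.hstack(o)[:, :, :],])
w=cv2.resize(im[150:300,200:350,::-1],(400,400));c=np.zeros((600,1200,3),np.uint8);c[:,:792]=o;c[:400,800:]=w
cv2.imwrite("pics/final.png",cv2.resize(c,(800,400),interpolation=cv2.INTER_AREA))
E
```

```text
time_s: 19.3
tcp_pos: [0.4767, -0.0818, 0.2049]
orientation: [1.549, 2.725, 0.004]
force: [-0.6, 0.3, 0.2]
grip_width: 0.0602
finger_force: 0.0
scene (858, [205.3, 277.1], [189, 260, 35, 35], [205.9, 278.2]) [263.74597999 125.23886028] [263.28730334 114.83656946]
scene (142, [261.8, 118.5], [253, 113, 20, 17], [261.5, 121.1]) [263.74597999 125.23886028] [263.28730334 114.83656946]
side (451, [200.2, 223.8], [188, 212, 26, 23], [200.5, 223.0]) [319.64326334 159.78060025] [320.1052117  150.36434838]
side (218, [319.2, 158.7], [313, 146, 13, 26], [319.5, 158.5]) [319.64326334 159.78060025] [320.1052117  150.36434838]
w (1972, [529.0, 215.2], [498, 191, 62, 49], [528.0, 214.3])
w (684, [276.7, 216.1], [270, 189, 15, 53], [277.0, 215.0])
w (449, [147.7, 281.6], [141, 255, 22, 54], [149.9, 281.5])
w (284, [407.2, 282.8], [400, 254, 13, 54], [406.3, 280.6])
[273.09119178 194.90756854]
[279.41249325 240.65034962]
[273.09119178 194.90756854]
[279.41249325 240.65034962]
```

View pics/final.png

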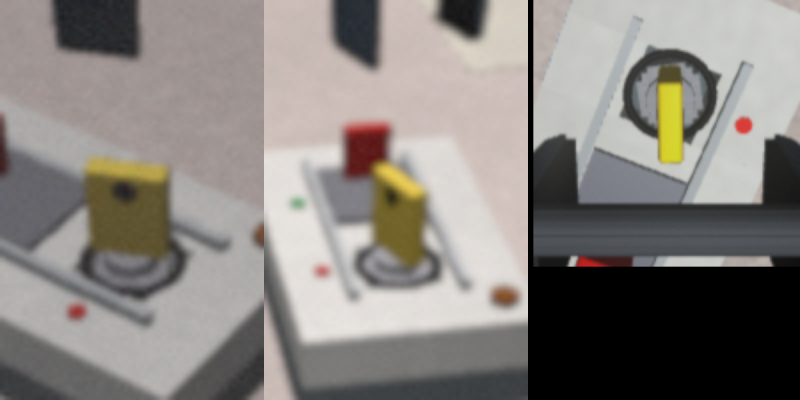

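The final crop shows the key upright and home in the rotor in all three views. Its bow is turned to the on direction, the shutter is open and the gripper is clear above. Handing in.

```bash
python3 -c "
from plant import ticket;print(ticket.close_job())"
```

```text
the job is handed in; nothing more can be done
None
```

The job is handed in: the shutter is open to its stop, the yellow key is fully home and turned clockwise to the on stop, then released, and I touched neither the blue key nor the sample parts; the hand-in returned no verdict.

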